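Press the lift lever to open a heavy chest flap

ROBOT

A 6-joint arm with a two-finger parallel gripper is mounted at the origin on the work surface. World frame = base frame: x ahead of the robot, y to its left, z up, the work surface at z = 0. Lengths are in mm, angles in rad, forces in N, time in s.
With the tool pointing down it reaches from about 275 to 825 mm from the base axis. Payload 5.2 kg.
Tool frame: the origin (TCP) lies at the very end of the fingers, on their centre line; the grasp point (between the pads) lies 19 mm behind it; z points along the fingers, y is the direction in which the jaws open and shut (so a half turn about z gives the same grasp; the last joint's range is limited). The gripper opens to 93 mm and grips with 3 to 60 N. Pads are 15 mm wide; open, the fingers measure 128 mm over their backs; the gripper's body (75 mm by 188 mm) begins 65 mm behind the grasp point.
Start: joints at [1.001, 0.259, 1.535, -0, 1.348, -0.203], TCP at [197.225, 513.427, 218.653] pointing down, gripper open.
Joint ranges: [-3.14, 3.14], [-0.91, 2.08], [0.19, 2.58], [-1.22, 4.36], [0.22, 2.71], [-3.12, 3.12]. Speed limits (rad/s): [2.57, 2.57, 3.14, 3.14, 3.14, 3.14].

INTERFACE

Orientations are given as [roll, pitch, yaw] about the fixed x, y, z axes, in that order (R = Rz(yaw) Ry(pitch) Rx(roll)).
In Python, from bench import robot gives the robot as it stands. The module is installed in compiled form; this text tells all that it offers. Calls block until the motion is done:
- robot.move_ptp(position, orientation): joint-space move of the TCP to a pose.
- robot.move_linear(position, ori=None, speed=150, f_stop=None): straight line of the TCP; ori=None keeps the orientation; speed is the mean speed in mm/s. With f_stop (N) it stops when the force on the tool has changed by that much, and returns True; else False.
- robot.move_j(angles): joint-space move.
- robot.move_gripper(opening): opening from 0.0 (shut) to 1.0 (fully open); the grip force is fixed at half the most; returns when the fingers have stopped.
- robot.sleep(seconds).
- robot.inverse_kinematics(position, orientation): joint angles nearest the present ones, or None.
- robot.get_image(name): name is "scene" or "top" or "wrist"; returns a dict with "img" (480x640x3 uint8, blue, green, red), "fovy" (degrees; the focal length in pixels is half the picture's height over the tangent of half this angle, whatever the lens; pixels are square), "cx", "cy" (the principal point, pixels), "eye" and "orientation" of the camera in the world. Camera axes: x right, y down, z forward; pixel columns grow to the right and rows downward; lengths in mm; the calibration is good to about 2 mm. A picture is of the moment at which its call begins. There is no depth.
A pose or a line that the arm cannot do raises robot.MotionError and nothing moves.
- robot.hand_in(): hands the job in, once; it reports no verdict.
Readings, each from a call of its own:
- robot.current_t(): time.
- robot.current_qpos(): joint angles.
- robot.current_joint_vel(): joint speeds.
- robot.current_joint_efforts(): joint torques, N m.
- robot.current_tcp_pos(): TCP position.
- robot.current_eef_rot(): TCP orientation.
- robot.current_contact_force(): force on the tool from outside, world axes, zero at the start.
- robot.current_ft_torque(): the same for the moment, N m.
- robot.current_gripper_width(): opening from 0.0 (shut) to 1.0 (fully open).
Only numpy, scipy, OpenCV 4.12 (cv2) and the standard library are available. Lean on these libraries where they do the work, as an engineer would, in place of code of your own. Each camera call takes 0.05 s, during which the arm holds its last target. There are 200 camera calls.

TASK

The heavy flap of the small wooden chest is opened with the lever beside it. First push the yellow safety chock sideways by its peg, sliding it along the bench without lifting or tipping it, until it is completely out from under the lever; then press the red pad at the lever's long end all the way down onto its stop, so the other end raises the flap, and finish while still holding it down there. Nothing is picked up: do not lift the lever, do not touch the flap, and leave everything else on the bench where it is.

Things in the scene. Friction and masses are not known exactly. Their poses are not given: they have to be found in the camera images.
- chest: Fixed plywood chest with fulcrum and stop, screwed to the bench. Origin on the bench (z = 0) right below the lever's fulcrum pin. Its x axis runs along the lever, from the long end towards the chest; y to the left of that, z up. The chest box fills x 105 to 250 mm, y -110 to 110, up to z 73; the fulcrum bracket x -30 to 30, y -55 to 55, up to z 91 (pin axis at x 0, z 75). The rubber stop, 26 mm high, stands at x -205 under the lever's pad. The bench is z = 0.
- flap: Heavy flap (dark wood with a steel plate on top, 180 x 230 x 24 mm, about 2.4 kg, varies), hinged at the chest's far end (chest x 245, z 75 mm). Origin on the hinge; z points up when shut. It stands shut (level) at the start; with the lever on its stop it is tilted about 0.20 rad. It falls shut when the lever is let go.
- flap_edge (a point): Middle of the flap's free edge, which overhangs the chest's near end; 84 mm above the bench when shut, about 36 mm higher when the lever is down.
- lever: Loose wooden lever, bar 30 mm wide and 16 mm thick, whose steel cross pin lies in the open slots of the fulcrum. Long arm towards the chest's -x (ends 230 mm from the pin) with a red pad, short arm (85 mm) with a steel roller under the flap's edge. At rest the long arm rises at 0.22 rad away from the pin (the flap's weight keeps it up); on its stop it slopes down at about 0.19 rad. Origin on the pin axis; its axes at the start are parallel to the chest's.
- lever_pad (a point): Middle of the top face of the red pad (50 x 50 mm, 18 mm thick) at the lever's long end; about 126 mm above the bench at rest and about 46 mm with the lever on its stop, going nearly straight down. Pressing takes 3 to 8 N, more once on the stop.
- lever_pin (a point): Middle of the lever's cross pin, 75 mm above the bench when seated in the fulcrum.
- chock: Loose yellow safety chock, 0.35 kg, standing on the bench across the lever. Origin at the bench under the middle of its block. A block 45 x 45 mm, 88 mm high, stands under the long arm (5 mm below it); from it a foot 45 mm wide and 18 mm high runs 100 mm along the chock's -y to carry an upright wooden peg. Slide it along its own -y (away from the lever, on the peg's side).
- chock_block (a point): Centre of the chock's tall block, 44 mm above the bench. The lever is clear when this point lies more than about 44 mm sideways (chest y) of the lever's centre line.
- chock_peg (a point): Middle of the chock's upright wooden peg (22 mm diameter, from 18 to 90 mm above the bench, this point at 54 mm), 105 mm along the chock's -y from the block's centre. Between block and peg is a gap of 71 mm, above the 18 mm high foot.
- jar: Bystander: closed jar, 72 mm diameter, 110 mm high, origin under its base. Leave alone.
- tape: Bystander: black tape measure, 70 x 75 x 36 mm, origin under its base. Leave alone.
- glue: Bystander: yellow glue bottle, 60 mm diameter, 170 mm high, origin under its base. Leave alone.
- offcut: Bystander: pine offcut lying flat, 140 x 70 x 19 mm, origin under its middle. Leave alone.
- hammer: Bystander: hammer lying on the bench. Leave alone.
- screwdriver: Bystander: screwdriver lying on the bench. Leave alone.
Mind the look-alikes: they are no part of the job. Leave any green or purple look-alike of the chock alone.

How it is judged (in metres and radians):
On the way, in this order (a step that is already met when the one before it is completed fails the run):
1. the chock has been slid clear of the lever ((y of chock_block in the frame of chest below -0.044 m or y of chock_block in the frame of chest above 0.044 m)), for 0.2 s.
2. the lever is pressed down and the flap is up (angle between flap's own z axis and vertical above 0.17 rad and contact force between the fingers and lever above 1 N), for 0.2 s.
At the end, for the whole second after the job is handed in: The flap is raised by the lever by more than 0.17 rad (about 0.20 on the stop) and still, the fingers are still pressing on the lever with more than 1 N, and the middle of the chock's block lies more than 44 mm to the side of the lever's centre line, not touching the lever (all of step 2 and (y of chock_block in the frame of chest below -0.044 m or y of chock_block in the frame of chest above 0.044 m) and contact force between flap and lever above 1 N and contact force between chock and lever below 0.2 N and angular speed of flap below 0.1 rad/s); the arm keeps its last pose, push and grip.
It fails at once if the chock is lifted or tipped over (more than 12 mm or 0.3 rad) (height (world z) of chock above 0.012 m or angle between chock's own z axis and vertical above 0.3 rad).
It fails at once if the lever is lifted out of its fulcrum or its long end is raised (height (world z) of lever_pin above 0.088 m or height (world z) of lever_pad above 0.146 m).
It fails at once if the robot touches the flap (over 0.5 N) (contact force between any of the fingers, the arm and flap above 0.5 N).
It fails at once if a bystander is moved more than 25 mm or tipped (distance of any of jar, tape, glue, offcut, hammer, screwdriver from where it was at the start of the episode above 0.025 m or angle between any of jar, glue, tape, offcut's own z axis and vertical above 0.4 rad).
It also fails if it takes over 45 s, if anything falls off the work surface, if the arm or the gripper's body presses on something with over 40 N, if the wrist force passes 120 N, or if a joint passes its speed limit or range.

## Working session

There is one attempt and no reset: what is moved stays moved. The work goes in short steps, each a Python script; the robot and the scene stay as the last script left them, time stands still between calls to the robot, and variables do not carry over. Pictures are saved under pics/ and viewed, about 8 in all and at most 12, crops included, and the job is handed in when it is done.

```bash
mkdir -p pics
cat > h.py <<'E'
import numpy as np, cv2
from scipy.spatial.transform import Rotation as R
from bench import robot
def cam(n):
    d=robot.get_image(n); return d
def ray(d,u,v):
    f=240/np.tan(np.radians(d["fovy"])/2)
    o=np.array(d["orientation"],float)
    M=o if o.shape==(3,3) else R.from_euler('xyz',o).as_matrix()
    return np.array(d["eye"],float),M@np.array([(u-d["cx"])/f,(v-d["cy"])/f,1.])
def onz(d,u,v,z):
    e,r=ray(d,u,v); return e+r*(z-e[2])/r[2]
def proj(d,p):
    f=240/np.tan(np.radians(d["fovy"])/2)
    o=np.array(d["orientation"],float)
    M=o if o.shape==(3,3) else R.from_euler('xyz',o).as_matrix()
    c=M.T@(np.array(p,float)-np.array(d["eye"])); return f*c[0]/c[2]+d["cx"],f*c[1]/c[2]+d["cy"]
E
python3 - <<'E'
from h import *
for n in("scene","top"):
    d=cam(n); cv2.imwrite(f"pics/{n}0.png",d["img"]); print(n,{k:v for k,v in d.items() if k!="img"})
E
```

```text
scene {'fovy': 46.43171831911394, 'cx': 316.06380008263085, 'cy': 234.77293096706242, 'eye': array([1377.88986939, -201.28526523, 1389.71473958]), 'orientation': array([-2.48971327, -0.01525196,  1.47158838])}
top {'fovy': 45.14548466603664, 'cx': 322.05023515758455, 'cy': 233.06431101570692, 'eye': array([ 300.93192249,  -83.88624436, 1443.60788131]), 'orientation': array([-3.05495713, -0.0152524 , -1.56652601])}
```

View pics/scene0.png

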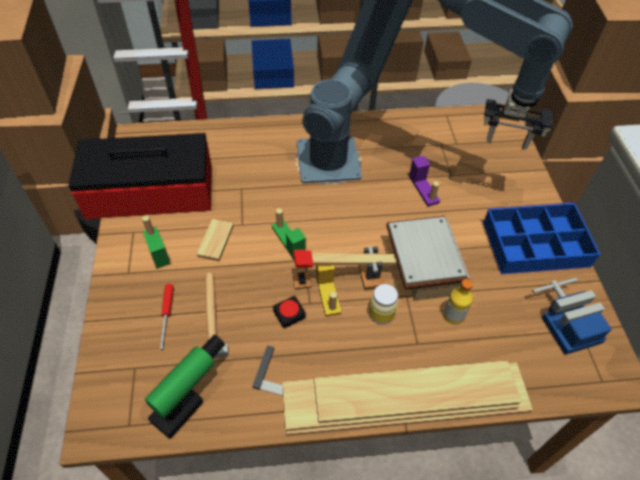

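View pics/top0.png

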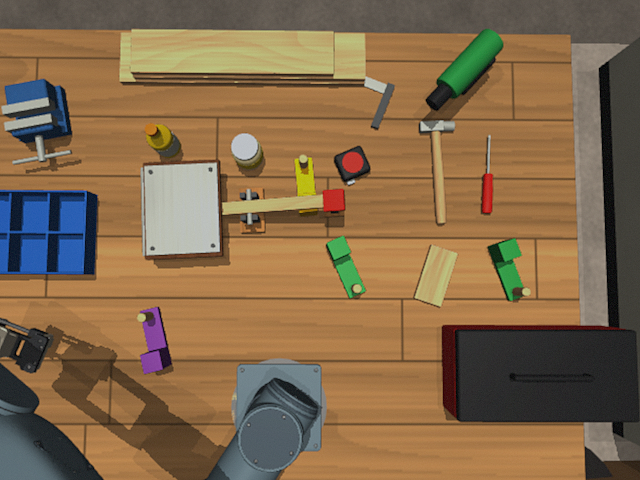

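Top view: the yellow chock is at (305,185), with its peg top at (304,160). The pad is at (333,201) and the lever runs to the chest at (182,209). Chock candidates:
- yellow (305,185), under the lever: **chosen**
- green (345,265): look-alike
- green (508,270): look-alike
- purple (155,340): look-alike
- yellow glue (158,135): a bottle, not a chock

Next I'll measure and check one crop.

Run:
```python
from h import *
d=cam("top"); im=d["img"]; hsv=cv2.cvtColor(im,cv2.COLOR_BGR2HSV)
def blob(lo,hi,box):
    m=cv2.inRange(hsv,lo,hi); k=np.zeros_like(m); x0,y0,x1,y1=box; k[y0:y1,x0:x1]=m[y0:y1,x0:x1]
    c=max(cv2.findContours(k,0,2)[0],key=cv2.contourArea); return c
red=blob((0,180,140),(6,255,255),(318,185,350,220))
print("pad",cv2.minAreaRect(red)); (u,v)=cv2.minAreaRect(red)[0]; P=onz(d,u,v,126); print(P)
yel=blob((24,200,90),(34,255,255),(285,145,325,215)); print("chock",cv2.boundingRect(yel),cv2.minAreaRect(yel))
# steel plate
fl=blob((0,0,130),(180,70,255),(135,155,226,262)); r=cv2.minAreaRect(fl); print("flap",r, onz(d,*r[0],90))
print("peg", onz(d,304,160,90))
for n,(u,v) in dict(jar=(245,147),tape=(352,163)).items(): print(n,onz(d,u,v,110 if n=='jar' else 36))
cv2.imwrite("pics/crop1.png",cv2.resize(im[120:270,180:380],None,fx=4,fy=4,interpolation=cv2.INTER_CUBIC))
```

```text
pad ((333.5, 199.5), (21.0, 21.0), 90.0)
[ 493.21822317 -129.54029157  126.        ]
chock (295, 158, 21, 38) ((304.6393737792969, 176.53277587890625), (36.66697692871094, 17.654470443725586), 84.80557250976562)
flap ((179.3155059814453, 208.55709838867188), (90.64283752441406, 77.46398162841797), 88.05851745605469) [474.61069314 232.16761366  90.        ]
peg [592.80645326 -60.34630583  90.        ]
jar [618.38018897  77.79068301 110.        ]
tape [ 597.81102347 -178.24350435   36.        ]
```

View pics/crop1.png

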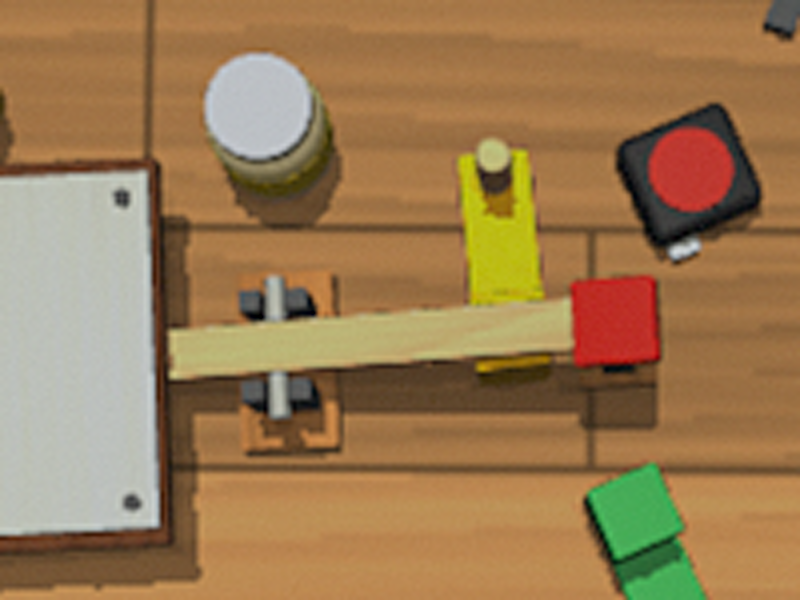

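The crop shows the yellow chock across the lever, with its peg at crop (493,155) and the foot square to the lever. The pin is at (280,347) and the pad at (615,320). The far side of the peg is free, so I'll go in on the block side of the peg and push outward.

```bash
cat > geo.py <<'E'
from h import *
d0=cam("top")
peg=onz(d0,303.25,158.75,90); pad=onz(d0,333.75,200,126); pin=onz(d0,250,206.7,78)
cx=(pin-pad)[:2]; L=np.linalg.norm(cx); cx/=L; out=np.array([cx[1],-cx[0]])  # chest -y
yaw=np.arctan2(cx[0],-cx[1]); yaw=(yaw+np.pi/2)%np.pi-np.pi/2   # tool y parallel to lever
ORI=[np.pi,0,yaw]
E
python3 - <<'E'
from geo import *
print(peg,pad,pin,L,cx,out,yaw,robot.current_eef_rot())
print("peg off lever",(peg-pin)[:2]@out,"along",(peg-pin)[:2]@cx)
robot.move_gripper(0)
s=peg[:2]-out*(18.5+9)
for y in(yaw,yaw+np.pi,yaw-np.pi):
    q=robot.inverse_kinematics([*s,220],[np.pi,0,y]); print(y,q)
robot.move_ptp([*s,230],ORI)
d=cam("wrist"); cv2.imwrite("pics/w1.png",d["img"]); print(d["eye"],proj(d,[*s,50]),proj(d,[*peg[:2],90]))
print(robot.current_t(),robot.current_tcp_pos())
E
```

```text
[595.81110147 -58.54164014  90.        ] [ 492.06013631 -130.11930192  126.        ] [481.64890329  67.51474614  78.        ] 197.90808656155284 [-0.05260641  0.99861532] [0.99861532 0.05260641] 0.05263069970200496 [-3.14051897e+00 -2.17269266e-04  2.77481547e+00]
peg off lever 107.37274721802977 along -131.8875019493682
0.05263069970200496 [-3.00268176e-01  2.96324103e-01  1.48024610e+00 -4.44089210e-16
  1.36502245e+00  1.21789745e+00]
3.194223353291798 [-0.30026818  0.2963241   1.4802461   0.          1.36502245 -1.9236952 ]
-3.088961953887788 [-0.30026818  0.2963241   1.4802461   0.          1.36502245 -1.9236952 ]
[639.23597348 -54.98584885 396.48320853] (np.float64(324.85697899032215), np.float64(223.005279899109)) (np.float64(325.08931421392697), np.float64(202.2510612955169))
4.125 [568.38714709 -58.99500532 230.06117856]
```

View pics/w1.png

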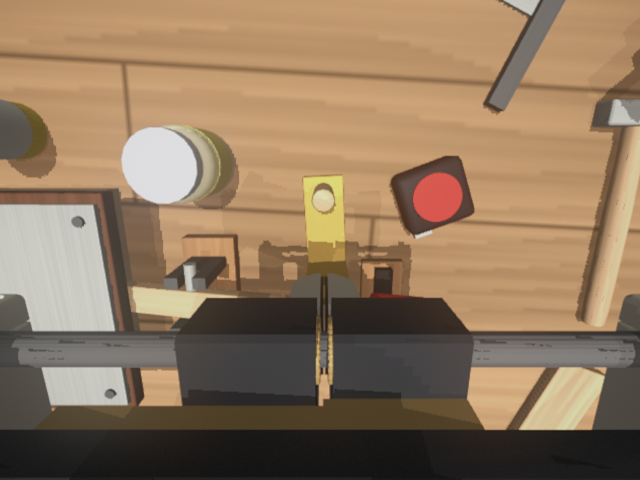

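The wrist view shows the peg top at (323,201), against a prediction of (325,202), so the position agrees. Now descend and push.

Run:
```python
from geo import *
p=robot.current_tcp_pos(); s=np.array([p[0],p[1]])
hit=robot.move_linear([*s,50],speed=80,f_stop=8); print("hit",hit,robot.current_tcp_pos())
if not hit:
    e=s+out*(9+66); h=robot.move_linear([*e,50],speed=35,f_stop=25)
    print(h,robot.current_tcp_pos(),robot.current_contact_force())
    robot.move_linear([*(e-out*4),50],speed=40)
d=cam("top"); cv2.imwrite("pics/t2.png",cv2.resize(d["img"][100:250,160:380],None,fx=3.5,fy=3.5)); print(robot.current_t())
```

```text
hit False [568.64963579 -59.11975336  50.36062156]
False [643.23476826 -55.08704578  49.96904799] [-1.74222404 -0.36804446  0.43744491]
9.1667
```

View pics/t2.png

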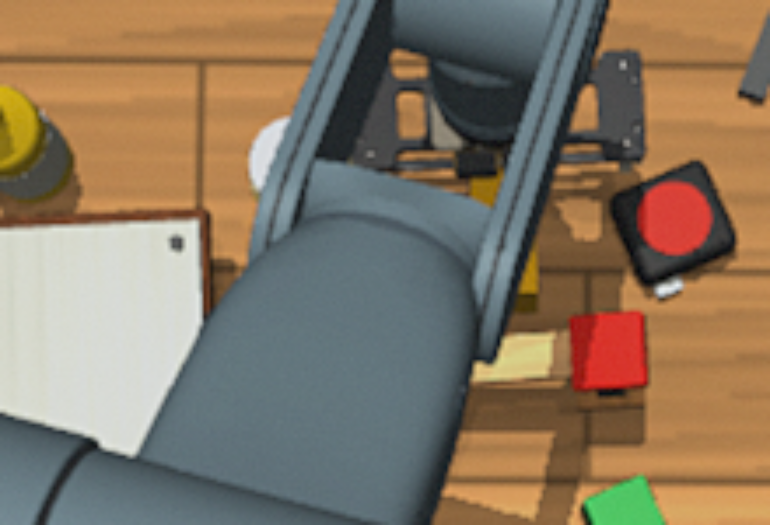

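The block's edge is now well beyond the lever, with clear bench between them. Retract, measure the chock, and go above the pad.

Run:
```python
from geo import *
import sys
p=robot.current_tcp_pos(); robot.move_linear([p[0],p[1],210],speed=150)
# old geometry from the undisturbed view
pad=np.array([492.06,-130.12]); pin=np.array([481.65,67.51]); out=np.array([.99862,.05261]); yaw=.05263
robot.move_ptp([*pad,200],[np.pi,0,yaw])
for n,b in (("top",(100,260,160,400)),("wrist",(0,480,0,640))):
    d=cam(n); cv2.imwrite(f"pics/{n}3.png",cv2.resize(d["img"][b[0]:b[1],b[2]:b[3]],None,fx=3 if n=="top" else 1,fy=3 if n=="top" else 1))
    print(n,[proj(d,[*(pin-[out[1]*-0,0]+0) ,78]),proj(d,[*pad,126])])
print(robot.current_t(),robot.current_tcp_pos(),robot.current_contact_force())
d=cam("scene");cv2.imwrite("pics/s3.png",cv2.resize(d["img"][210:340,230:430],None,fx=4,fy=4))
```

```text
top [(np.float64(250.00200504576642), np.float64(206.6995551150567)), (np.float64(333.75030280781965), np.float64(200.00006061208836))]
wrist [(np.float64(99.61249393279141), np.float64(237.7082385647891)), (np.float64(323.87762171419945), np.float64(253.55043006809754))]
11.2333 [ 493.66648405 -129.93152292  200.13469406] [ 1.22984091 -0.40102401  0.05622732]
```

View pics/s3.png

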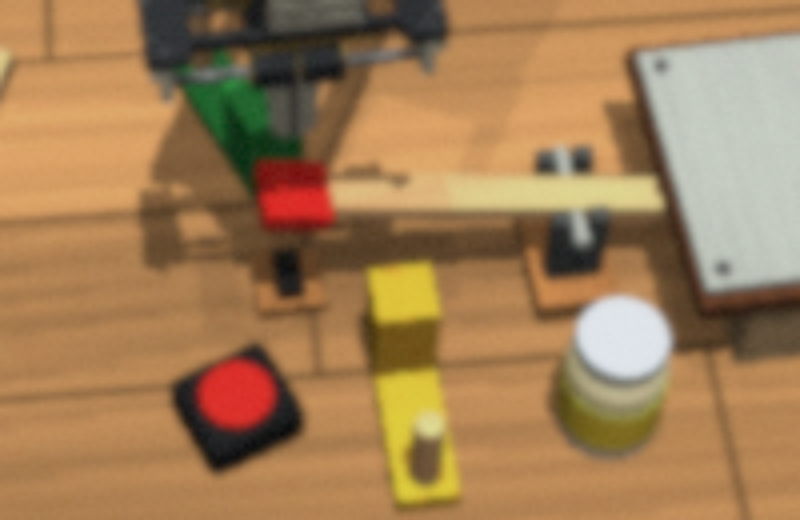

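View pics/wrist3.png

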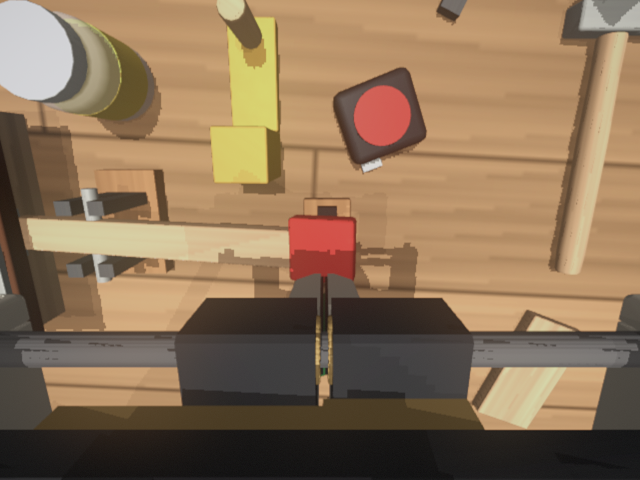

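The scene crop shows the chock standing clear of the lever, upright, and the jar and tape in place. In the wrist view the pad centre is about (322,248), against a prediction of (324,254), which puts it roughly 4 mm further in +x. Compute the clearance and press.

Run:
```python
from h import *
d=cam("scene"); b=onz(d,330.75,282.5,88); out=np.array([.99862,.05261]); pin=np.array([481.65,67.51])
off=(b[:2]-pin)@out; print("block",b,"offset",off)
if off>52:
    P=[495,-130]
    robot.move_linear([*P,140],speed=120)
    h=robot.move_linear([*P,34],speed=45,f_stop=22)
    print(h,robot.current_tcp_pos(),robot.current_contact_force())
    robot.sleep(.7); print(robot.current_tcp_pos(),robot.current_contact_force(),robot.current_t())
    d=cam("scene");cv2.imwrite("pics/s4.png",cv2.resize(d["img"][200:340,230:480],None,fx=3.2,fy=3.2))
```

```text
block [558.97322173 -59.2405811   88.        ] offset 70.54816761377373
True [ 495.97315754 -130.70719559   47.34426421] [-2.54525317 -0.01730171  9.31452719]
[ 495.97295662 -130.7114208    47.37144958] [-2.68315645 -0.13815246  8.89834975] 14.5333
```

View pics/s4.png

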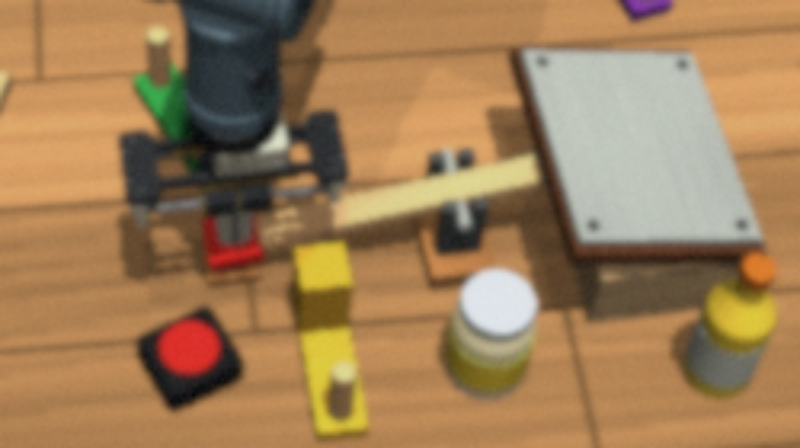

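The picture shows the flap raised, the pad down near its stop and the chock clear. The force settled at 9 N at z 47, so I'll push slightly further onto the stop and hand in.

Run:
```python
from h import *
p=robot.current_tcp_pos()
h=robot.move_linear([p[0],p[1],43.5],speed=10,f_stop=20); robot.sleep(.8)
F=robot.current_contact_force(); print(h,robot.current_tcp_pos(),F,robot.current_t())
d=cam("scene"); im=d["img"]; a=cv2.imread("pics/scene0.png")
cv2.imwrite("pics/s5.png",im[200:340,230:480])
robot.sleep(.3); print(robot.current_tcp_pos(),robot.current_contact_force())
if 10<F[2]<60: robot.hand_in(); print("handed in")
```

```text
True [ 496.0008673  -130.71567622   47.40242983] [-2.42634212  0.27099904  9.74264956] 15.6417
[ 495.97250185 -130.7103665    47.38654344] [-1.6871466   0.54117178  9.01529313]
```

The 20 N stop triggered without any travel, so the pad is on its stop at z 47.4. I'll add a small press margin and hand in.

Run:
```python
from h import *
p=robot.current_tcp_pos()
robot.move_linear([p[0],p[1],p[2]-1.0],speed=5); robot.sleep(.6)
for i in range(2):
    F=robot.current_contact_force(); print(robot.current_tcp_pos(),F,robot.current_t()); robot.sleep(.2)
if 5<F[2]<60: robot.hand_in(); print("handed in")
```

```text
[ 495.98295881 -130.70623167   47.27815625] [-4.06314319  1.41510621 12.03044915] 16.8417
[ 496.02792202 -130.71561108   47.29914923] [-2.90917368  2.03588609 11.59736367] 17.0417
the job is handed in; nothing more can be done
handed in
```

I slid the yellow chock clear of the lever by its peg, pressed the red pad down onto its stop, and handed in at about 17 s while still holding it down. `hand_in` reports no verdict, so whether the run passed is not confirmed.

**Last checks:**
- **Chock:** the block measured about 70 mm from the lever's centre line (44 mm needed), still upright and not touching the lever.
- **Pad:** the tool stopped at z 47.3 mm, against about 46 mm given for the stop. A further 20 N push gave no travel, so I take it to be on the stop. It was holding with about 12 N.
- **Flap:** the last picture I viewed, before the final press, shows it clearly raised. I did not measure its angle.
- **Bystanders:** the jar, tape and glue looked undisturbed in that picture. I did not measure them, or the offcut, hammer and screwdriver.

**Disagreements:**
- The pad's position differed by about 4 mm between the top and wrist views. I pressed near the middle of the two.
- I had set a 10 N minimum for handing in. The first press settled at 9 N, so I pressed 1 mm further and lowered the minimum to 5 N. The final 12 N would have met either limit.

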